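Slide the jar tray through the metal detector

ROBOT

A 6-joint arm with a two-finger parallel gripper is mounted at the origin on the work surface. World frame = base frame: x ahead of the robot, y to its left, z up, the work surface at z = 0. Lengths are in m, angles in rad, forces in N, time in s.
With the tool pointing down it reaches from about 0.25 to 0.775 m from the base axis. Payload 8.9 kg.
Tool frame: the origin (TCP) lies midway between the tips of the shut fingers; the grasp point (between the pads) lies 19 mm behind it; z points along the fingers, y is the direction in which the jaws open and shut (so a half turn about z gives the same grasp; the last joint's range is limited). The gripper opens to 85 mm and grips with 20 to 120 N. Pads are 22 mm wide; open, the fingers measure 114 mm over their backs; the gripper's body (76 mm by 85 mm) begins 54 mm behind the grasp point. The pads swing forward as they close: fully open they stand 13 mm farther back than shut.
Start: joints at [-1.33, 0.291, -0.153, 1.127, 0, 1.431], TCP at [0.195, -0.488, 0.193] pointing down, gripper open.
Joint ranges: [-2.52, 2.52], [-0.91, 1.74], [-1.3, 1.37], [-1.96, 2.02], [-1.52, 1.47], [-3.14, 3.14]. Speed limits (rad/s): [2.22, 2.22, 2.79, 3.14, 3.14, 3.14].

INTERFACE

Orientations are given as a unit quaternion [x, y, z, w].
In Python, from bench import ctrl gives the robot as it stands.
- The arm moves only by the tool step_arm, never from a script. Its argument "plan" is a list of rows, each an object with "hand": the opening, from -1 (shut) to 1 (fully open); "dp": the shift along the tool's x, y, z in cm, a list of three; "delta_rot": the turn, a rotation vector about the tool's x, y, z in rad, a list of three. A call has 1 to 5 rows; each row is the pose to reach, as a shift and turn from the pose commanded when the call began, along the tool's axes at that moment; what a row does not reach only later rows make up. A row lasts 1/8 s, in which the tool goes at most 62.5 mm and 10.7 degrees, less where a joint would pass 70% of its speed; a pose out of reach is approached as far as the arm can. A call with a gripper value outside its range is refused whole. The fingers move at their own pace and stop on an object; "grip_force" is the grip in N (left out, the last holds). Time passes only in rows, so rows that repeat a pose let the fingers close. It gives the time, the measured TCP pose, the force and the opening at its end, in the units of the state.
- ctrl.get_state(): the state, without advancing time (a new reading comes with each control period).
- ctrl.read_camera(name): name is "scene" or "top" or "wrist"; returns a dict with "img" (420x560x3 uint8, red, green, blue), "fx", "fy", "cx", "cy" (pixels), "distortion" ([k1, k2, p1, p2, k3] as OpenCV has them; the pictures are not rectified), "xyz" and "orientation" of the camera in the world; the wrist camera has in their place "mount" (4x4, takes a point from camera to tool coordinates, whose origin is the TCP and whose axes are the flange's). Camera axes: x right, y down, z forward; pixel columns grow to the right and rows downward; lengths in m; the calibration is good to about 2 mm. A picture is of the moment at which its call begins: read the wrist's pose just before it. There is no depth.
- ctrl.finish_job(): hands the job in, once; it reports no verdict.
The state is a dict: "t": time; "joints": joint angles; "qd": joint speeds; "effort": joint torques, N m; "tool_pos": TCP position; "tool_rot": TCP orientation; "force": force on the tool from outside, world axes, zero at the start; "wrist_torque": the same for the moment, N m; "opening": finger opening in m.
Only numpy, scipy, OpenCV 4.12 (cv2) and the standard library are available. Lean on these libraries where they do the work, as an engineer would, in place of code of your own. Each camera call takes 0.05 s, during which the arm holds its last target. There are 200 camera calls.

TASK

Slide the blue tray of jam jars flat along the bench, through the opening of the white metal detector arch, and leave it lying centred and square inside the green taped bay on the arch's other side. Do not lift or tip the tray, move it gently so that the jars stay standing in it, keep the hand off the arch and do not ram it with the tray, and leave everything else on the bench where it is.

Things in the scene. Friction and masses are not known exactly. Their poses are not given: they have to be found in the camera images.
- tray_mid (a point): Blue open plastic tray, loose, about 0.4 kg empty, 120 mm wide (its x), 260 mm long (its y), 45 mm high; walls and floor 6 mm thick. The point is its centre, 22.5 mm above its underside; z up. Two cross walls 43 mm high, 78 mm either side of the middle along y, part it into a middle with three jars and an empty open pocket at each end. It starts flat on the bench left or right of the arch.
- tray_pocket_a (a point): Centre of the tray's empty end pocket on its +y side, 102.5 mm from the tray's centre and 22.5 mm above its underside; axes as the tray's. Inside, the pocket is 43 mm along y and 108 mm along x; fingers can reach in from above to push or hook the tray.
- tray_pocket_b (a point): The same for the like pocket at the tray's -y end.
- arch: White metal detector arch, fixed. Origin on the bench at the middle of its opening; the way through runs along its y. The opening is 146 mm wide (x) and 75 mm high, posts 32 mm wide; the head over it spans 210 mm in x and from 75 to 125 mm in height. It is only 50 mm deep (y), so the tray sticks out on both sides in passing. No floor of its own: the tray slides on the bench.
- bay: Green taped rectangle on the bench (flat marking, nothing to bump into), 160 mm (its x) by 300 mm (its y) inside, tape 12 mm wide, on the other side of the arch from the tray. Origin at its centre on the bench. The tray's length goes along its length, either way round.
- jar0_mid (a point): Centre of a small jam jar with red lid, 40 mm across, 50 mm high, about 80 g, standing loose in the tray's middle part (its floor is 6 mm above the bench); z along its axis.
- jar1_mid (a point): Centre of a small jam jar with orange lid, 40 mm across, 50 mm high, about 80 g, standing loose in the tray's middle part (its floor is 6 mm above the bench); z along its axis.
- jar2_mid (a point): Centre of a small jam jar with yellow lid, 40 mm across, 50 mm high, about 80 g, standing loose in the tray's middle part (its floor is 6 mm above the bench); z along its axis.
- sanitiser: Clear bottle with blue label, 52 mm across, 130 mm high, standing close beside the arch on the robot's side; a bystander. Origin at the centre of its underside.
- can: Can, 60 mm across, 75 mm high, standing close beside the arch on the side away from the robot; a bystander. Origin at the centre of its underside.
- label_roll: White roll of labels lying flat, 80 mm across, 45 mm high; a bystander. Origin at the centre of its underside.
- tape_roll: Orange roll of tape lying flat, 90 mm across, 24 mm high; a bystander. Origin at the centre of its underside.
- loaf_pack: Brown packed loaf bag lying flat, 90 x 150 mm (x, y) with a folded end 20 mm longer at +y, 60 mm high, beyond the tray's lane; a bystander. Origin at the centre of its underside.
- stapler: Black and red stapler, 30 x 120 mm (x, y), 42 mm high; a bystander. Origin at the centre of its underside.
Not all that is in view belongs to the job. Leave any black or turquoise look-alike of the part that bears jar1_mid alone.

How it is judged:
By the outcome, as a careful person would: the job done as asked, in the order asked, and still so for the second after the job is handed in, with the robot touching nothing.
It also fails if it takes over 72 s, if anything falls off the work surface, if the arm or the gripper's body presses on something with over 40 N, if the wrist force passes 120 N, or if a joint passes its speed limit or range.

## Working session

There is one attempt and no reset: what is moved stays moved. The work goes in short steps, Python scripts to look and compute and a tool call to move; the robot and the scene stay as the last step left them, time stands still between calls to the robot, and variables do not carry over. Pictures are saved under pics/ and viewed, about 8 in all and at most 12, crops included, and the job is handed in when it is done.

Besides the shell and the picture viewer there is one more tool, called after "Call:" by a JSON object that holds its "api" and its "payload". step_arm: Moves the arm, as the interface text tells. Its arguments: {"type":"object","properties":{"plan":{"type":"array","items":{"type":"object","properties":{"hand":{"type":"number"},"dp":{"type":"array","items":{"type":"number"}},"delta_rot":{"type":"array","items":{"type":"number"}}}}},"grip_force":{"type":"number"}},"required":["plan"]}

```bash
mkdir -p pics; cat > h.py <<'E'
import numpy as np, cv2
from scipy.spatial.transform import Rotation as R
from bench import ctrl
def cam(n):
    s=ctrl.get_state(); c=ctrl.read_camera(n)
    if n=="wrist":
        T=np.eye(4);T[:3,:3]=R.from_quat(s["tool_rot"]).as_matrix();T[:3,3]=s["tool_pos"]
        M=T@np.array(c["mount"])
    else:
        M=np.eye(4);M[:3,:3]=R.from_quat(c["orientation"]).as_matrix();M[:3,3]=c["xyz"]
    K=np.array([[c["fx"],0,c["cx"]],[0,c["fy"],c["cy"]],[0,0,1]])
    d=dict(M=M,K=K,D=np.array(c["distortion"],float),img=c["img"]); return d
def save(c,name): cv2.imwrite("pics/"+name,c["img"][:,:,::-1])
def toz(c,px,z):
    u=cv2.undistortPoints(np.array(px,float).reshape(-1,1,2),c["K"],c["D"]).reshape(-1,2)
    r=np.c_[u,np.ones(len(u))]@c["M"][:3,:3].T; o=c["M"][:3,3]
    return o+r*((np.reshape(z,(-1,1))-o[2])/r[:,2:])
def proj(c,P):
    W=np.linalg.inv(c["M"]); return cv2.projectPoints(np.array(P,float).reshape(-1,1,3),cv2.Rodrigues(W[:3,:3])[0],W[:3,3],c["K"],c["D"])[0].reshape(-1,2)
E
python3 - <<'E'
from h import *
import pickle
for n in("top","scene"):
    c=cam(n);save(c,n+"0.png");pickle.dump(c,open(n+".pkl","wb"));print(n,c["M"].round(3).tolist(),c["K"].round(1).tolist())
s=ctrl.get_state();print(s)
E
```

```text
top [[0.007, -0.989, 0.146, 0.375], [-1.0, -0.008, -0.01, 0.013], [0.011, -0.146, -0.989, 1.221], [0.0, 0.0, 0.0, 1.0]] [[538.8, 0.0, 280.6], [0.0, 538.8, 197.5], [0.0, 0.0, 1.0]]
scene [[-0.779, 0.417, -0.468, 0.994], [0.627, 0.53, -0.571, 0.572], [0.01, -0.739, -0.674, 0.751], [0.0, 0.0, 0.0, 1.0]] [[399.6, 0.0, 281.4], [0.0, 399.6, 204.0], [0.0, 0.0, 1.0]]
{'t': 0.1, 'joints': array([-1.33030121e+00,  2.91253141e-01, -1.54045919e-01,  1.12670955e+00,
       -2.96379609e-06,  1.43153279e+00]), 'qd': array([-0.00048318, -0.00069068,  0.00151744,  0.00012111, -0.00082238,
       -0.0007225 ]), 'effort': array([ 1.05988227e-03, -5.37976420e+01,  3.31919932e+01,  9.26827983e-03,
       -1.81783412e-04, -2.30350719e-05]), 'tool_pos': array([ 0.19452936, -0.48715336,  0.19277644]), 'tool_rot': array([ 9.82026837e-01,  1.88740361e-01, -3.21473179e-05, -6.05291920e-04]), 'force': array([ 0.3969114 ,  0.40838138, -0.78554104]), 'wrist_torque': array([-0.03094616,  0.00197995,  0.01631665]), 'opening': 0.0857810439172259}
```

View pics/top0.png

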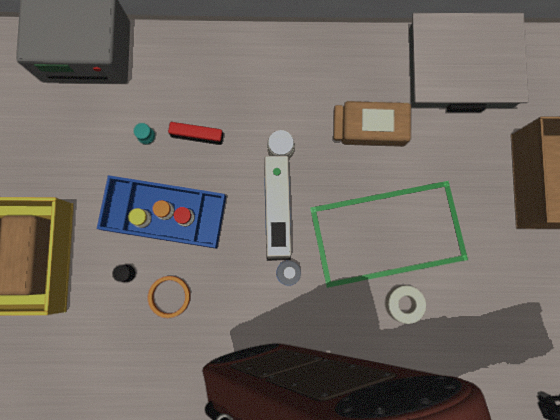

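View pics/scene0.png

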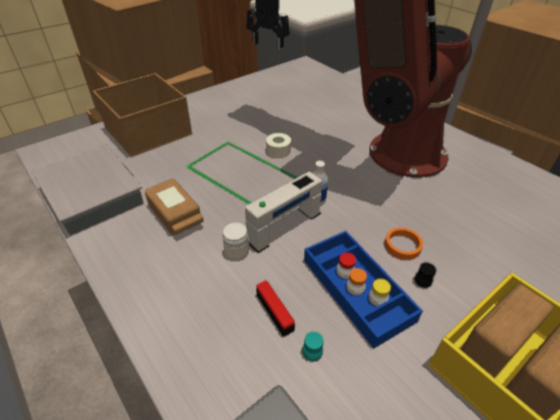

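Top view: the blue tray with red, orange and yellow lids is at about (162,212). The arch is at (278,205) and the green bay at (389,232). These could be mistaken for what I want:
- yellow crate (30,255)
- turquoise jar (144,133)
- black jar (123,273)
- orange ring (168,297)

I choose the blue tray and check it in a close crop.

```bash
python3 - <<'E'
import cv2
im=cv2.imread("pics/top0.png")[120:320,90:480]
cv2.imwrite("pics/crop.png",cv2.resize(im,None,fx=2.05,fy=2.05,interpolation=cv2.INTER_CUBIC))
im=cv2.imread("pics/top0.png")
h=cv2.cvtColor(im,cv2.COLOR_BGR2HSV)
for n,lo,hi in(("bay",(50,120,60),(75,255,255)),("tray",(105,150,50),(125,255,255))):
    m=cv2.inRange(h,lo,hi);ys,xs=m.nonzero();
    import numpy as np
    k=(ys>160)&(ys<300)&(xs>90)&(xs<480);k&=(xs>300) if n=="bay" else (xs<240)
    p=np.c_[xs,ys][k].astype(np.float32);r=cv2.minAreaRect(p);print(n,len(p),r,cv2.boxPoints(r).tolist())
E
```

```text
bay 1490 ((388.66015625, 233.2657470703125), (80.59520721435547, 143.26686096191406), 78.78115844726562) [[310.5553894042969, 207.67495727539062], [451.0845642089844, 179.8013916015625], [466.7649230957031, 258.8565368652344], [326.2357482910156, 286.7301025390625]]
tray 3976 ((161.11544799804688, 211.27847290039062), (120.62574768066406, 54.23024368286133), 9.090276718139648) [[97.27613067626953, 228.52418518066406], [105.84400177001953, 174.9750518798828], [224.95477294921875, 194.0327606201172], [216.38690185546875, 247.58189392089844]]
```

View pics/crop.png

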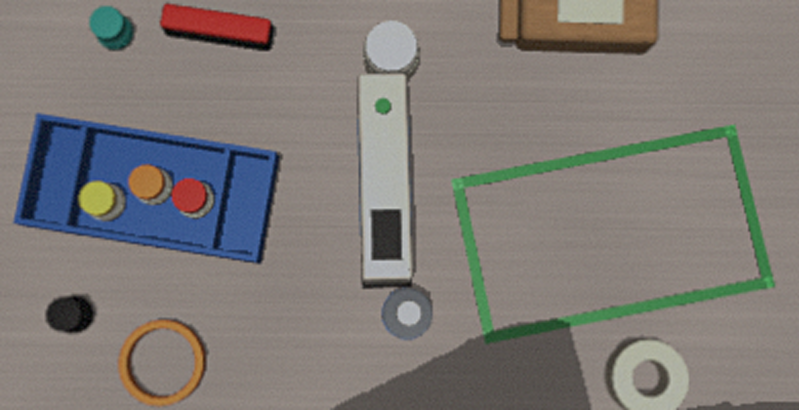

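The crop confirms the tray, with the red, orange and yellow lids inside it. Next I fit the poses.

```bash
cat >> h.py <<'E'
from scipy.optimize import least_squares
def fit(c,px,hx,hy,z,g,th=None):
    b=np.array([[-1,-1],[1,-1],[1,1],[-1,1]])*[hx,hy]
    W=toz(c,px,z)[:,:2]
    # order-free: nearest assignment of corners
    def pts(p): C,S=np.cos(p[2]),np.sin(p[2]); return b@np.array([[C,S],[-S,C]])+p[:2]
    def f(p): Q=pts(p); return np.min(np.linalg.norm(W[:,None]-Q[None],axis=2),1)
    def f2(p):
        Q=pts(p); i=np.linalg.norm(W[:,None]-Q[None],axis=2).argmin(1); return (W-Q[i]).ravel()
    r=least_squares(f2,[*W.mean(0),g]); return r.x, np.abs(r.fun).max()
E
python3 - <<'E'
from h import *
import pickle
c=pickle.load(open("top.pkl","rb"))
S=lambda a:np.array(a)/2.05+[90,120]-0.25
for n,px,hx,hy,z,g in [("tray",[(38,115),(279,153),(262,262),(15,222)],.06,.13,.045,-.15),("arch",[(359,75),(408,74),(411,278),(362,279)],.105,.025,.125,0),
  ("bay",[(455,182),(734,127),(773,284),(488,342)],.092,.162,0,.2)]:
    for gg in (g,-g): print(n,*[np.round(v,4) for v in fit(c,S(px),hx,hy,z,gg)])
print("jars top",toz(c,S([(99,199),(147,183),(189,196)]),.056).round(3).tolist())
print("can,san",toz(c,S([(391,45),(408,313)]),[.075,.13]).round(3).tolist(), "tape,label,stapler,loaf",toz(c,S([(162,362),(650,378),(216,26),(580,20),(270,22),(162,14)]),[.024,.045,.042,.06,.042,.042]).round(3).tolist())
E
```

```text
tray [ 0.5167  0.2599 -0.1507] 0.0028
tray [ 0.5167  0.2599 -0.1507] 0.0028
arch [0.5215 0.0084 0.0224] 0.0023
arch [0.5215 0.0084 0.0224] 0.0023
bay [ 0.4759 -0.2443  0.2044] 0.0032
bay [ 0.4759 -0.2443  0.2044] 0.0032
jars top [[0.503, 0.309, 0.056], [0.52, 0.26, 0.056], [0.507, 0.215, 0.056]]
can,san [[0.668, 0.003, 0.075], [0.385, -0.015, 0.13]] tape,label,stapler,loaf [[0.333, 0.243, 0.024], [0.321, -0.27, 0.045], [0.696, 0.194, 0.042], [0.701, -0.202, 0.06], [0.701, 0.135, 0.042], [0.708, 0.253, 0.042]]
```

```bash
cat >> h.py <<'E'
def go(*T):
    s=ctrl.get_state(); Rm=R.from_quat(s["tool_rot"]).as_matrix(); ph=np.arctan2(Rm[1,0],Rm[0,0])
    print("t",round(s["t"],2),"tcp",s["tool_pos"].round(4),"phi",round(ph,3),"F",s["force"].round(1),"open",round(s["opening"],4))
    for x,y,z,th in T:
        d=(th-ph+np.pi)%(2*np.pi)-np.pi
        Rt=R.from_euler("z",th)*R.from_matrix(np.diag([1.,-1,-1]))
        print((Rm.T@(np.array([x,y,z])-s["tool_pos"])*100).round(2).tolist(), R.from_matrix(Rm.T@Rt.as_matrix()).as_rotvec().round(3).tolist())
E
python3 - <<'E'
from h import *
go((.45,-.2,.21,.38+.87),(.53,.1,.21,.38+1.74),(.536,.385,.15,np.pi-.15))
E
```

```text
t 0.1 tcp [ 0.1945 -0.4872  0.1928] phi 0.38 F [ 0.4  0.4 -0.8] open 0.0858
[34.37, -17.2, -1.7] [-0.001, -0.001, -0.87]
[52.92, -42.1, -1.66] [-0.001, -0.001, -1.74]
[64.04, -68.34, 4.37] [-0.0, -0.002, -2.612]
```

Call:
{"api": "step_arm", "payload": {"plan": [{"hand":1,"dp":[6,-3,-0.3],"delta_rot":[0,0,-0.17]},{"hand":0.5,"dp":[12,-6,-0.7],"delta_rot":[0,0,-0.34]},{"hand":0,"dp":[18,-9,-1],"delta_rot":[0,0,-0.51]},{"hand":0,"dp":[23,-12,-1.3],"delta_rot":[0,0,-0.68]},{"hand":0,"dp":[28,-14.5,-1.7],"delta_rot":[0,0,-0.85]}]}}

```text
t: 0.72
tool_pos: [0.3995, -0.2498, 0.2101]
tool_rot: [0.815, 0.579, -0.0, -0.0]
force: [-0.0, -0.4, -0.1]
opening: 0.0424
```

```bash
python3 - <<'E'
from h import *
go((.53,0,.21,.38+1.5),(.536,.1,.21,.38+1.74),(.536,.385,.15,np.pi-.15))
E
```

```text
t 0.72 tcp [ 0.3995 -0.2498  0.2101] phi 1.235 F [-0.  -0.4 -0.1] open 0.0424
[27.89, 4.09, 0.01] [-0.0, -0.0, -0.645]
[37.53, 1.37, 0.01] [-0.0, -0.0, -0.885]
[64.43, -8.02, 6.01] [-0.0, -0.0, -1.757]
```

Call:
{"api": "step_arm", "payload": {"plan": [{"hand":0,"dp":[6,1,0],"delta_rot":[0,0,-0.17]},{"hand":0,"dp":[12,2,0],"delta_rot":[0,0,-0.34]},{"hand":0,"dp":[18,2.5,0],"delta_rot":[0,0,-0.51]},{"hand":-0.05,"dp":[24,3,0],"delta_rot":[0,0,-0.68]},{"hand":-0.05,"dp":[30,3,0],"delta_rot":[0,0,-0.85]}]}}

```text
t: 1.35
tool_pos: [0.5279, 0.023, 0.2098]
tool_rot: [0.504, 0.864, -0.0, -0.0]
force: [1.9, -0.1, 0.6]
opening: 0.0408
```

```bash
python3 - <<'E'
from h import *
go((.536,.2,.21,2.8),(.536,.385,.15,np.pi-.15))
E
```

```text
t 1.35 tcp [0.5279 0.023  0.2098] phi 2.085 F [ 1.9 -0.1  0.6] open 0.0408
[15.01, 9.42, -0.02] [-0.0, -0.0, -0.715]
[31.11, 18.53, 5.98] [-0.0, -0.0, -0.906]
```

Call:
{"api": "step_arm", "payload": {"plan": [{"hand":-0.05,"dp":[5,3,0],"delta_rot":[0,0,-0.18]},{"hand":-0.05,"dp":[10,6,0],"delta_rot":[0,0,-0.36]},{"hand":-0.05,"dp":[15,9,1],"delta_rot":[0,0,-0.54]},{"hand":-0.05,"dp":[20,12,3],"delta_rot":[0,0,-0.72]},{"hand":-0.05,"dp":[25,15,5],"delta_rot":[0,0,-0.906]}]}}

```text
t: 1.98
tool_pos: [0.5362, 0.3144, 0.1593]
tool_rot: [0.075, 0.997, -0.0, 0.0]
force: [1.4, -0.1, 0.7]
opening: 0.0406
```

Call:
{"api": "step_arm", "payload": {"plan": [{"hand":-0.05,"dp":[0,0,0],"delta_rot":[0,0,0]}]}}

```text
t: 2.1
tool_pos: [0.5345, 0.3156, 0.1574]
tool_rot: [0.074, 0.997, -0.001, -0.002]
force: [0.5, -0.9, 0.4]
opening: 0.0406
```

```bash
python3 - <<'E'
from h import *
go((.536,.3855,.12,np.pi-.15),(.536,.3855,.016,np.pi-.15))
c=cam("wrist");save(c,"w1.png")
print(proj(c,[[.536,.3855,.045]]))
E
```

```text
t 2.1 tcp [0.5345 0.3156 0.1574] phi 2.993 F [ 0.5 -0.9  0.4] open 0.0406
[0.88, 6.93, 3.73] [-0.001, -0.003, 0.001]
[0.84, 6.95, 14.13] [-0.001, -0.003, 0.001]
[[368.41362768 175.79585469]]
```

View pics/w1.png

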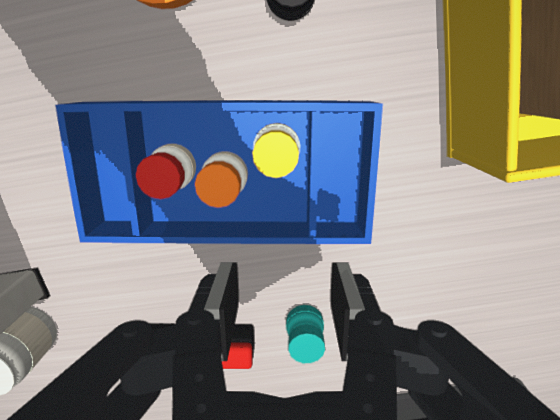

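The wrist view shows the tray rim corners at about (57,104), (382,103), (372,243) and (80,243). I use them to refine the pose.

```bash
python3 - <<'E'
from h import *
c=cam("wrist")
px=[(57,104),(382,103),(372,243),(80,243)]
print(toz(c,px,.045).round(4).tolist(),fit(c,px,.06,.13,.045,-.15))
E
```

```text
[[0.4402, 0.144, 0.045], [0.4804, 0.3994, 0.045], [0.5989, 0.3822, 0.045], [0.5599, 0.1233, 0.045]] (array([ 0.51984961,  0.26220706, -0.1537039 ]), np.float64(0.0012689428301041472))
```

Call:
{"api": "step_arm", "payload": {"plan": [{"hand":-0.05,"dp":[0.3,3.5,0],"delta_rot":[0,0,0]},{"hand":-0.05,"dp":[0.6,7.2,1],"delta_rot":[0,0,0]},{"hand":-0.05,"dp":[0.6,7.2,4],"delta_rot":[0,0,0]},{"hand":-0.05,"dp":[0.6,7.2,7],"delta_rot":[0,0,0]},{"hand":-0.05,"dp":[0.6,7.2,8.5],"delta_rot":[0,0,0]}]}}

```text
t: 2.82
tool_pos: [0.5416, 0.3828, 0.0741]
tool_rot: [0.079, 0.997, -0.0, -0.001]
force: [0.4, 0.2, 1.5]
opening: 0.0407
```

```bash
python3 - <<'E'
from h import *
go((.539,.3875,.018,np.pi-.154))
E
```

```text
t 2.83 tcp [0.5416 0.3828 0.0741] phi 2.983 F [0.4 0.2 1.5] open 0.0407
[0.33, 0.43, 5.61] [-0.001, -0.001, -0.004]
```

Call:
{"api": "step_arm", "payload": {"plan": [{"hand":-0.05,"dp":[0,0.1,2],"delta_rot":[0,0,0]},{"hand":-0.05,"dp":[0,0.2,3.5],"delta_rot":[0,0,0]},{"hand":-0.05,"dp":[0,0.2,4.5],"delta_rot":[0,0,0]},{"hand":-0.05,"dp":[0,0.2,5],"delta_rot":[0,0,0]},{"hand":-0.05,"dp":[0,0.2,5],"delta_rot":[0,0,0]}]}}

```text
t: 3.45
tool_pos: [0.5421, 0.3865, 0.0252]
tool_rot: [0.078, 0.997, 0.0, 0.0]
force: [-0.8, -0.8, 0.7]
opening: 0.0405
```

```bash
python3 - <<'E'
from h import *
go((.539,.3875,.018,np.pi-.154))
E
```

```text
t 3.45 tcp [0.5421 0.3865 0.0252] phi 2.986 F [-0.8 -0.8  0.7] open 0.0405
[0.32, 0.05, 0.72] [0.0, 0.0, -0.002]
```

Call:
{"api": "step_arm", "payload": {"plan": [{"hand":-0.05,"dp":[0.3,0.1,0.6],"delta_rot":[0,0,0]},{"hand":-0.5,"dp":[0.3,0.1,0.6],"delta_rot":[0,0,0]},{"hand":-0.7,"dp":[0.3,0.1,0.6],"delta_rot":[0,0,0]},{"hand":-1,"dp":[0.3,0.1,0.6],"delta_rot":[0,0,0]},{"hand":-1,"dp":[0.3,0.1,0.6],"delta_rot":[0,0,0]}], "grip_force": 35}}

```text
t: 4.08
tool_pos: [0.5393, 0.388, 0.0192]
tool_rot: [0.078, 0.997, 0.0, 0.0]
force: [0.2, -0.9, -0.3]
opening: -0.0
```

```bash
python3 - <<'E'
from h import *
import numpy as np
yl=lambda y:.5215-.0224*(y-.0084)
H=lambda x,y,th,s:(x-s*.127*np.sin(th),y+s*.127*np.cos(th),.019,np.pi+th)
go(H(yl(.19),.19,.0224,1),H(yl(-.02),-.02,.0224,1))
E
```

```text
t 4.08 tcp [0.5393 0.388  0.0192] phi 2.986 F [ 0.2 -0.9 -0.3] open -0.0
[1.34, -7.4, 0.02] [0.0, 0.0, -0.178]
[-2.38, -28.07, 0.02] [0.0, 0.0, -0.178]
```

The fingers closed fully, with no wall between them. I'll look.

```bash
python3 - <<'E'
from h import *
c=cam("wrist");save(c,"w2.png")
c=cam("scene");im=c["img"];p=proj(c,[.539,.388,.04])[0].astype(int);print(p)
x,y=p;k=im[max(0,y-75):y+75,max(0,x-100):x+100];k=cv2.resize(k,(560,420),interpolation=cv2.INTER_CUBIC)
w=cv2.imread("pics/w2.png")[:,:,::-1]
cv2.imwrite("pics/j.png",cv2.resize(np.hstack([w,k]),(800,300))[:,:,::-1])
E
```

```text
[397 323]
```

View pics/j.png

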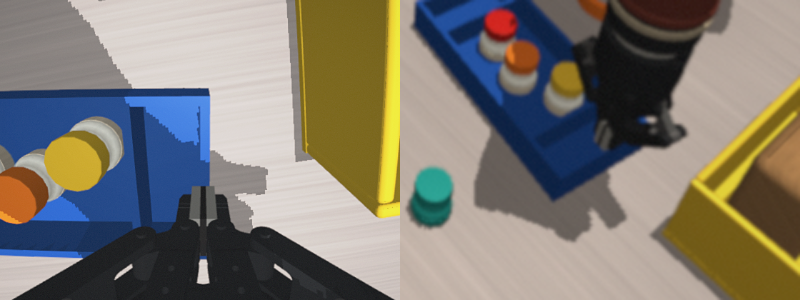

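```bash
python3 - <<'E'
from h import *
w=cv2.imread("pics/w2.png")[100:400,160:400]
cv2.imwrite("pics/j2.png",cv2.resize(w,(480,600),interpolation=cv2.INTER_CUBIC))
c=cam("wrist"); print(proj(c,[[.5393,.388,.019],[.5393,.388,.038],[.5393,.388,.045]]))
E
```

```text
[[284.38454722 242.11190063]
 [284.35778094 258.24967861]
 [284.34650637 265.02999632]]
```

View pics/j2.png

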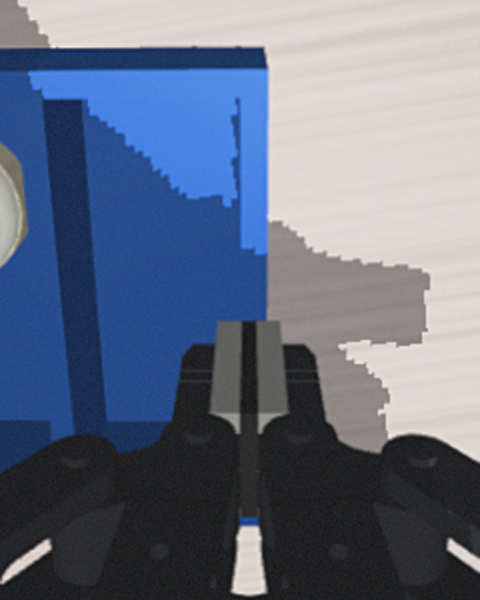

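The pads straddle the end wall, with blue visible in the narrow gap at (248,520), so the wall is gripped and the opening simply reads low. Now I slide and straighten the tray.

Call:
{"api": "step_arm", "payload": {"plan": [{"hand":-1,"dp":[0.05,-0.3,0],"delta_rot":[0,0,-0.007]},{"hand":-1,"dp":[0.18,-1,0],"delta_rot":[0,0,-0.024]},{"hand":-1,"dp":[0.36,-2,0],"delta_rot":[0,0,-0.048]},{"hand":-1,"dp":[0.54,-3,0],"delta_rot":[0,0,-0.072]},{"hand":-1,"dp":[0.72,-4,0],"delta_rot":[0,0,-0.096]}]}}

```text
t: 4.85
tool_pos: [0.5256, 0.3487, 0.0192]
tool_rot: [0.029, 1.0, -0.0, -0.0]
force: [-0.3, 0.1, 0.4]
opening: 0.0002
```

```bash
python3 - <<'E'
from h import *
yl=lambda y:.5215-.0224*(y-.0084)
H=lambda x,y,th,s:(x-s*.127*np.sin(th),y+s*.127*np.cos(th),.019,np.pi+th)
go(H(yl(.19),.19,.0224,1),H(yl(-.02),-.02,.0224,1))
E
```

```text
t 4.85 tcp [0.5256 0.3487 0.0192] phi 3.083 F [-0.3  0.1  0.4] open 0.0002
[0.92, -3.23, 0.02] [-0.0, -0.0, -0.081]
[-0.78, -24.17, 0.02] [-0.0, -0.0, -0.081]
```

```bash
python3 - <<'E'
from h import *
c=cam("wrist");save(c,"w3.png")
E
```

```text
(no output)
```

View pics/w3.png

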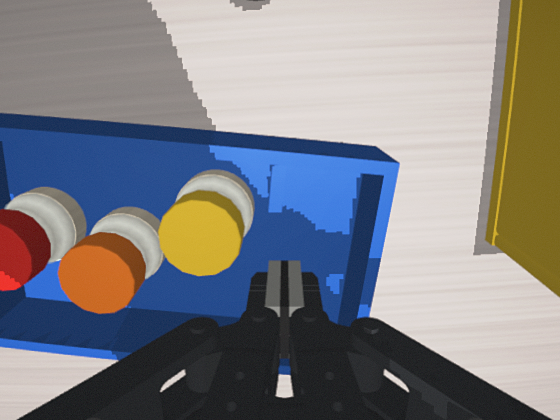

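```bash
python3 - <<'E'
from h import *
s=ctrl.get_state();c=cam("wrist")
print(toz(c,[(398,163),(240,230),(101,270)],[.045,.056,.056]).round(4).tolist())
p=s["tool_pos"]
for z in (0,.01,.02,.03): print(z,proj(c,[p+[0,0,z],p+[.011,0,z],p+[-.011,0,z]]).round(0).tolist())
print(c["M"].round(3).tolist(), R.from_quat(s["tool_rot"]).as_matrix().round(3).tolist(), s["joints"].round(3), s["force"],s["wrist_torque"])
E
```

```text
[[0.4787, 0.3996, 0.045], [0.5015, 0.3301, 0.056], [0.5176, 0.2653, 0.056]]
0 [[284.0, 242.0], [285.0, 260.0], [283.0, 223.0]]
0.01 [[284.0, 250.0], [286.0, 269.0], [283.0, 231.0]]
0.02 [[284.0, 259.0], [286.0, 279.0], [283.0, 239.0]]
0.03 [[284.0, 269.0], [286.0, 290.0], [283.0, 248.0]]
[[0.058, 0.945, 0.321, 0.443], [0.998, -0.054, -0.021, 0.353], [-0.003, 0.321, -0.947, 0.2], [0.0, 0.0, 0.0, 1.0]] [[-0.998, 0.058, -0.001], [0.058, 0.998, -0.001], [0.001, -0.001, -1.0]] [ 0.469  0.624 -0.102  0.846 -0.     0.527] [ 0.19009484  0.24615785 -0.47584808] [-0.00454147 -0.01433781  0.01924281]
```

The tray has not moved: its corner is still at (.479,.400), and the fingers passed over the wall. So the fingertips seem to sit well above the reported TCP. I check this with the scene camera.

```bash
python3 - <<'E'
from h import *
s=ctrl.get_state();c=cam("scene");p=s["tool_pos"];im=c["img"][:,:,::-1].copy()
q=[proj(c,p+[0,0,z])[0] for z in (0,.02,.04,.06)];print(np.round(q,1))
x,y=q[2].astype(int);x0,y0=x-70,y-60
k=cv2.resize(im[y0:y0+100,x0:x0+140],None,fx=5,fy=5,interpolation=cv2.INTER_CUBIC)
for a in q: cv2.drawMarker(k,tuple(int(v) for v in (a-[x0,y0])*5+2),(0,255,0),cv2.MARKER_TILTED_CROSS,9,1)
cv2.imwrite("pics/s2.png",k);print(x0,y0)
E
```

```text
[[384.8 312. ]
 [386.6 306.6]
 [388.5 301. ]
 [390.4 295.3]]
318 241
```

View pics/s2.png

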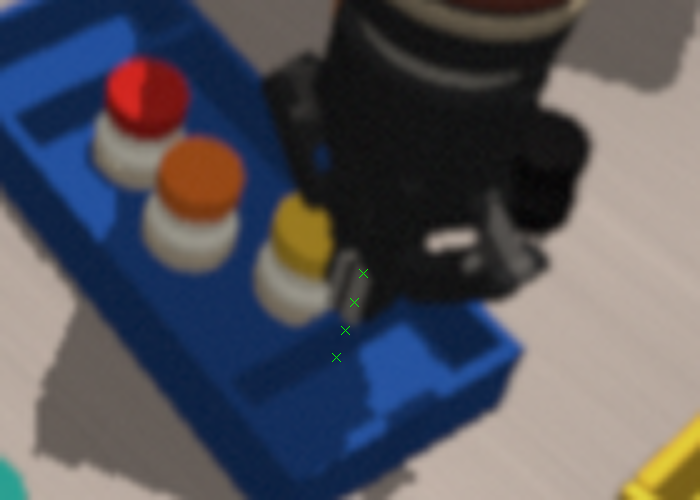

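The fingertips end near (352,320), about 27 mm above the reported TCP, so they skimmed the walls. I go back up, open, and descend about 20 mm deeper at the end wall.

Call:
{"api": "step_arm", "payload": {"plan": [{"hand":-1,"dp":[0,0,-2],"delta_rot":[0,0,0]},{"hand":-1,"dp":[0,0,-5],"delta_rot":[0,0,0.03]},{"hand":-0.05,"dp":[-0.6,2,-5],"delta_rot":[0,0,0.06]},{"hand":-0.05,"dp":[-1.1,4,-5],"delta_rot":[0,0,0.1]},{"hand":-0.05,"dp":[-1.1,4,-5],"delta_rot":[0,0,0.1]}]}}

```text
t: 5.62
tool_pos: [0.5395, 0.39, 0.069]
tool_rot: [0.079, 0.997, 0.0, 0.0]
force: [0.2, 0.3, -0.8]
opening: 0.0406
```

```bash
python3 - <<'E'
from h import *
go((.539,.3875,.07,np.pi-.154),(.539,.3875,-.002,np.pi-.154))
E
```

```text
t 5.62 tcp [0.5395 0.39   0.069 ] phi 2.983 F [ 0.2  0.3 -0.8] open 0.0406
[0.01, -0.26, -0.1] [0.001, 0.0, -0.005]
[0.02, -0.26, 7.1] [0.001, 0.0, -0.005]
```

Call:
{"api": "step_arm", "payload": {"plan": [{"hand":-0.05,"dp":[0,-0.2,2],"delta_rot":[0,0,0]},{"hand":-0.05,"dp":[0,-0.2,4],"delta_rot":[0,0,0]},{"hand":-0.05,"dp":[0,-0.2,5],"delta_rot":[0,0,0]},{"hand":-0.05,"dp":[0,-0.2,6],"delta_rot":[0,0,0]},{"hand":-0.05,"dp":[0,-0.2,6.5],"delta_rot":[0,0,0]}]}}

```text
t: 6.25
tool_pos: [0.5389, 0.3867, 0.0038]
tool_rot: [0.08, 0.997, -0.0, -0.0]
force: [-0.5, 0.5, -0.6]
opening: 0.0403
```

Call:
{"api": "step_arm", "payload": {"plan": [{"hand":-0.05,"dp":[0,0,0.6],"delta_rot":[0,0,0]},{"hand":-0.5,"dp":[0,0,0.6],"delta_rot":[0,0,0]},{"hand":-0.7,"dp":[0,0,0.6],"delta_rot":[0,0,0]},{"hand":-1,"dp":[0,0,0.6],"delta_rot":[0,0,0]},{"hand":-1,"dp":[0,0,0.6],"delta_rot":[0,0,0]}]}}

```text
t: 6.88
tool_pos: [0.5394, 0.3874, -0.0014]
tool_rot: [0.08, 0.997, 0.001, 0.0]
force: [0.5, 2.4, 2.9]
opening: 0.0047
```

The opening is 4.7 mm with contact force, so the wall is gripped. Sliding again.

Call:
{"api": "step_arm", "payload": {"plan": [{"hand":-1,"dp":[0.05,-0.3,0],"delta_rot":[0,0,-0.007]},{"hand":-1,"dp":[0.18,-1,0],"delta_rot":[0,0,-0.024]},{"hand":-1,"dp":[0.36,-2,0],"delta_rot":[0,0,-0.048]},{"hand":-1,"dp":[0.54,-3,0],"delta_rot":[0,0,-0.072]},{"hand":-1,"dp":[0.72,-4,0],"delta_rot":[0,0,-0.096]}]}}

```text
t: 7.5
tool_pos: [0.5258, 0.3494, -0.0014]
tool_rot: [0.031, 1.0, 0.001, 0.0]
force: [0.5, 5.9, 1.7]
opening: 0.005
```

```bash
cat >> h.py <<'E'
yl=lambda y:.5215-.0224*(y-.0084)
H=lambda x,y,th,s:(x-s*.127*np.sin(th),y+s*.127*np.cos(th),-.001,np.pi+th)
def tray(tag=""):
    c=cam("top"); h=cv2.cvtColor(c["img"],cv2.COLOR_RGB2HSV); m=cv2.inRange(h,(105,150,50),(125,255,255)); ys,xs=m.nonzero()
    k=(ys>160)&(ys<300)&(xs>90)&(xs<480); r=cv2.minAreaRect(np.c_[xs,ys][k].astype(np.float32)); b=cv2.boxPoints(r)
    W=toz(c,b,.045)[:,:2]; print("blob",W.mean(0).round(4),"size",np.linalg.norm(W[0]-W[1]).round(3),np.linalg.norm(W[1]-W[2]).round(3),"corners",W.round(3).tolist())
E
python3 - <<'E'
from h import *
tray(); go(H(yl(.19),.19,.0224,1),H(yl(-.02),-.02,.0224,1))
E
```

```text
blob [0.5136 0.2213] size 0.119 0.264 corners [[0.463, 0.354], [0.583, 0.351], [0.564, 0.087], [0.445, 0.094]]
t 7.55 tcp [ 0.5253  0.3482 -0.0014] phi 3.08 F [-2.8  2.2  2.3] open 0.0047
[0.88, -3.18, -0.04] [0.001, 0.0, -0.084]
[-0.89, -24.11, -0.07] [0.001, 0.0, -0.084]
```

Call:
{"api": "step_arm", "payload": {"plan": [{"hand":-1,"dp":[0.15,-0.5,0],"delta_rot":[0,0,-0.014]},{"hand":-1,"dp":[0.4,-1.4,0],"delta_rot":[0,0,-0.038]},{"hand":-1,"dp":[0.65,-2.3,0],"delta_rot":[0,0,-0.062]},{"hand":-1,"dp":[0.82,-2.9,0],"delta_rot":[0,0,-0.08]},{"hand":-1,"dp":[0.88,-3.1,0],"delta_rot":[0,0,-0.084]}]}}

```text
t: 8.18
tool_pos: [0.5151, 0.319, -0.0014]
tool_rot: [-0.01, 1.0, 0.001, 0.0]
force: [-1.0, 7.0, 1.9]
opening: 0.0047
```

```bash
python3 - <<'E'
from h import *
tray(); go(H(yl(-.03),-.03,.0224,1))
c=cam("top"); im=c["img"][120:320,90:480,::-1]; cv2.imwrite("pics/t3.png",cv2.resize(im,None,fx=2.05,fy=2.05,interpolation=cv2.INTER_CUBIC))
E
```

```text
blob [0.5138 0.1915] size 0.261 0.119 corners [[0.572, 0.324], [0.574, 0.063], [0.455, 0.061], [0.454, 0.318]]
t 8.22 tcp [ 0.515   0.3188 -0.0014] phi -3.121 F [-0.1  5.   4.4] open 0.0047
[0.01, -22.19, -0.08] [0.002, 0.001, -0.002]
```

View pics/t3.png

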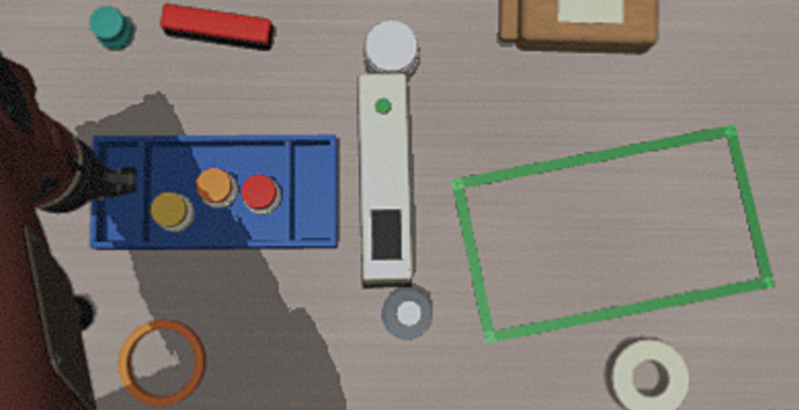

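The tray sits straight in front of the arch at about (214,191), jars upright. I compare its fit with the arch's from the same camera.

```bash
python3 - <<'E'
from h import *
c=cam("top")
S=lambda a:np.array(a)/2.05+[90,120]-0.25
f,e=fit(c,S([(92,136),(337,135),(338,247),(90,248)]),.06,.13,.045,0);print(f,e,"lane x",yl(f[1]),"lane yaw .0224")
E
```

```text
[0.51347576 0.18980732 0.01416119] 0.0019216774940220005 lane x 0.5174364759966849 lane yaw .0224
```

Call:
{"api": "step_arm", "payload": {"plan": [{"hand":-1,"dp":[-0.1,-0.5,0],"delta_rot":[0,0,0]},{"hand":-1,"dp":[-0.2,-1.4,0],"delta_rot":[0,0,-0.003]},{"hand":-1,"dp":[-0.3,-2.4,0],"delta_rot":[0,0,-0.005]},{"hand":-1,"dp":[-0.4,-3.4,0],"delta_rot":[0,0,-0.005]},{"hand":-1,"dp":[-0.45,-4.4,0],"delta_rot":[0,0,-0.005]}]}}

```text
t: 8.95
tool_pos: [0.5205, 0.2753, -0.0014]
tool_rot: [-0.013, 1.0, 0.001, 0.0]
force: [-1.1, 7.4, 4.5]
opening: 0.0048
```

Call:
{"api": "step_arm", "payload": {"plan": [{"hand":-1,"dp":[0,-1,0],"delta_rot":[0,0,0]},{"hand":-1,"dp":[0,-2,0],"delta_rot":[0,0,0]},{"hand":-1,"dp":[0,-3,0],"delta_rot":[0,0,0]},{"hand":-1,"dp":[0,-4,0],"delta_rot":[0,0,0]},{"hand":-1,"dp":[0,-5,0],"delta_rot":[0,0,0]}]}}

```text
t: 9.57
tool_pos: [0.5219, 0.2253, -0.0014]
tool_rot: [-0.013, 1.0, 0.001, 0.0]
force: [-0.4, 7.5, 4.1]
opening: 0.0047
```

```bash
python3 - <<'E'
from h import *
tray(); go(H(yl(-.03),-.03,.0224,1))
E
```

```text
blob [0.5213 0.0982] size 0.26 0.121 corners [[0.578, 0.23], [0.585, -0.029], [0.464, -0.032], [0.458, 0.224]]
t 9.62 tcp [ 0.5219  0.2241 -0.0014] phi -3.116 F [-0.6  4.7  5.9] open 0.0048
[0.55, -12.7, -0.06] [0.001, 0.001, 0.003]
```

Call:
{"api": "step_arm", "payload": {"plan": [{"hand":-1,"dp":[0.05,-1,0],"delta_rot":[0,0,0]},{"hand":-1,"dp":[0.1,-2,0],"delta_rot":[0,0,0]},{"hand":-1,"dp":[0.15,-3,0],"delta_rot":[0,0,0]},{"hand":-1,"dp":[0.2,-4,0],"delta_rot":[0,0,0]},{"hand":-1,"dp":[0.2,-5,0],"delta_rot":[0,0,0]}]}}

```text
t: 10.25
tool_pos: [0.5211, 0.1752, -0.0014]
tool_rot: [-0.013, 1.0, 0.001, 0.0]
force: [1.1, 8.3, 5.5]
opening: 0.0047
```

Call:
{"api": "step_arm", "payload": {"plan": [{"hand":-1,"dp":[0,-1,0],"delta_rot":[0,0,0]},{"hand":-1,"dp":[0,-2,0],"delta_rot":[0,0,0]},{"hand":-1,"dp":[0,-3,0],"delta_rot":[0,0,0]},{"hand":-1,"dp":[0,-4,0],"delta_rot":[0,0,0]},{"hand":-1,"dp":[0,-5,0],"delta_rot":[0,0,0]}]}}

```text
t: 10.88
tool_pos: [0.5223, 0.1253, -0.0014]
tool_rot: [-0.013, 1.0, 0.001, 0.0]
force: [0.6, 9.2, 6.5]
opening: 0.0046
```

Call:
{"api": "step_arm", "payload": {"plan": [{"hand":-1,"dp":[0,-1,0],"delta_rot":[0,0,0]},{"hand":-1,"dp":[0,-1.8,0],"delta_rot":[0,0,0]},{"hand":-1,"dp":[0,-2.3,0],"delta_rot":[0,0,0]},{"hand":-1,"dp":[0,-2.5,0],"delta_rot":[0,0,0]},{"hand":-1,"dp":[0,-2.5,0],"delta_rot":[0,0,0]}]}}

```text
t: 11.5
tool_pos: [0.5228, 0.1002, -0.0015]
tool_rot: [-0.013, 1.0, 0.001, 0.0]
force: [-1.0, 7.5, 7.1]
opening: 0.0048
```

```bash
python3 - <<'E'
from h import *
tray(); go()
E
```

```text
blob [ 0.5229 -0.0473] size 0.221 0.12 corners [[0.579, 0.064], [0.586, -0.156], [0.466, -0.157], [0.46, 0.06]]
t 11.55 tcp [ 0.5228  0.1002 -0.0015] phi -3.116 F [-0.8  7.4  6.9] open 0.0045
```

Call:
{"api": "step_arm", "payload": {"plan": [{"hand":-0.5,"dp":[0,0,0],"delta_rot":[0,0,0]},{"hand":-0.05,"dp":[0,0,0],"delta_rot":[0,0,0]},{"hand":-0.05,"dp":[0,0,-1],"delta_rot":[0,0,0]},{"hand":-0.05,"dp":[0,0,-6],"delta_rot":[0,0,0]},{"hand":-0.05,"dp":[0,0,-12],"delta_rot":[0,0,0]}]}}

```text
t: 12.18
tool_pos: [0.5215, 0.0989, 0.1192]
tool_rot: [-0.012, 1.0, -0.0, -0.001]
force: [1.8, 0.2, 0.4]
opening: 0.0404
```

Call:
{"api": "step_arm", "payload": {"plan": [{"hand":-0.05,"dp":[0,0,-6],"delta_rot":[0,0,0]},{"hand":-0.05,"dp":[0,-5,-7],"delta_rot":[0,0,0]},{"hand":-0.05,"dp":[0,-11,-7],"delta_rot":[0,0,0]},{"hand":-0.05,"dp":[0,-17,-7],"delta_rot":[0,0,0]},{"hand":-0.05,"dp":[0,-22,-7],"delta_rot":[0,0,0]}]}}

```text
t: 12.8
tool_pos: [0.5277, -0.123, 0.1889]
tool_rot: [-0.012, 1.0, -0.0, 0.0]
force: [0.9, -0.3, 0.4]
opening: 0.0406
```

Call:
{"api": "step_arm", "payload": {"plan": [{"hand":-0.05,"dp":[0,-2.5,0],"delta_rot":[0,0,0]},{"hand":-0.05,"dp":[0,-2.5,0],"delta_rot":[0,0,0]}]}}

```text
t: 13.05
tool_pos: [0.5284, -0.1475, 0.1884]
tool_rot: [-0.011, 1.0, -0.0, -0.0]
force: [-0.2, -0.3, 0.2]
opening: 0.0406
```

```bash
python3 - <<'E'
from h import *
go((.526,-.1535,-.001,-3.116)); c=cam("wrist");save(c,"w4.png")
E
```

```text
t 13.05 tcp [ 0.5284 -0.1475  0.1884] phi -3.119 F [-0.2 -0.3  0.2] open 0.0406
[0.26, -0.59, 18.94] [-0.0, -0.0, -0.003]
```

View pics/w4.png

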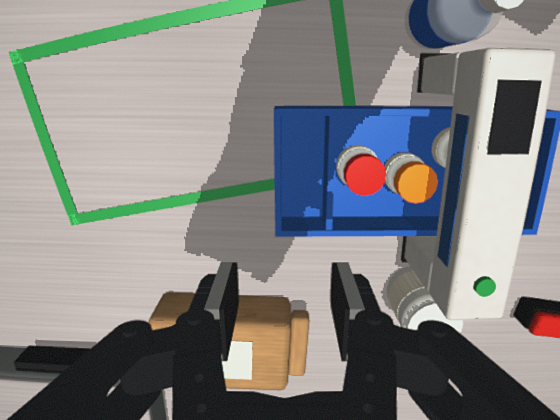

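Wrist view: the tray's front end corners are at (275,107) and (275,236). The bay's far outer corners are at (10,51) and (74,224), and its near tape edge runs (330,0)–(352,105).

```bash
python3 - <<'E'
from h import *
c=cam("wrist")
t=toz(c,[(275,107),(275,236)],.045);print("front",t.round(4).tolist(),t.mean(0).round(4),np.linalg.norm(t[0]-t[1]))
b=toz(c,[(10,51),(74,224),(275,189),(266,4),(347,0),(355,104)],0);print(b.round(4).tolist())
A,B=b[0,:2],b[1,:2];w=B-A;print("width",np.linalg.norm(w),"yaw from end",np.arctan2(w[1],w[0]))
e=b[2,:2]-B;print("yaw from side",np.arctan2(-e[0],e[1]))
f=b[3,:2]-A;print("yaw side2",np.arctan2(-f[0],f[1]))
g=b[5,:2]-b[4,:2];print("yaw near end",np.arctan2(g[1],g[0]))
for th in (.19,.204): print("centre",(A+B)/2+.162*np.array([-np.sin(th),np.cos(th)]))
th=.2;print("near edge dist",[( -np.sin(th)*p[0]+np.cos(th)*p[1]) - (-np.sin(th)*((A+B)/2)[0]+np.cos(th)*((A+B)/2)[1]) for p in b[4:,:2]])
E
```

```text
front [[0.4669, -0.1558, 0.045], [0.5877, -0.1539, 0.045]] [ 0.5273 -0.1549  0.045 ] 0.12082192952348014
[[0.4188, -0.4169, 0.0], [0.5991, -0.3784, 0.0], [0.5537, -0.1556, 0.0], [0.3777, -0.1667, 0.0], [0.3723, -0.0929, 0.0], [0.4649, -0.0785, 0.0]]
width 0.18432861212087553 yaw from end 0.21026020019345862
yaw from side 0.20107857205632995
yaw side2 0.16283239720460232
yaw near end 0.15377863942430373
centre [ 0.47836404 -0.23857835]
centre [ 0.47613993 -0.23902226]
near edge dist [np.float64(0.32584786052769443), np.float64(0.3215202535560035)]
```

Call:
{"api": "step_arm", "payload": {"plan": [{"hand":-0.05,"dp":[0.15,-0.45,5],"delta_rot":[0,0,0]},{"hand":-0.05,"dp":[0.15,-0.45,10],"delta_rot":[0,0,0]},{"hand":-0.05,"dp":[0.15,-0.45,14],"delta_rot":[0,0,0]},{"hand":-0.05,"dp":[0.15,-0.45,16.5],"delta_rot":[0,0,0]},{"hand":-0.05,"dp":[0.15,-0.45,18],"delta_rot":[0,0,0]}]}}

```text
t: 13.78
tool_pos: [0.5268, -0.1488, 0.0071]
tool_rot: [-0.013, 1.0, 0.0, -0.001]
force: [-0.5, -0.4, 0.6]
opening: 0.0408
```

Call:
{"api": "step_arm", "payload": {"plan": [{"hand":-0.05,"dp":[0,0,0.9],"delta_rot":[0,0,0]},{"hand":-0.5,"dp":[0,0,0.9],"delta_rot":[0,0,0]},{"hand":-0.7,"dp":[0,0,0.9],"delta_rot":[0,0,0]},{"hand":-1,"dp":[0,0,0.9],"delta_rot":[0,0,0]},{"hand":-1,"dp":[0,0,0.9],"delta_rot":[0,0,0]}]}}

```text
t: 14.4
tool_pos: [0.5281, -0.1511, 0.0001]
tool_rot: [-0.012, 1.0, -0.001, 0.001]
force: [-1.0, -2.1, 6.1]
opening: 0.0044
```

```bash
python3 - <<'E'
from h import *
tray();go(H(yl(-.15),-.15,.022,-1),H(.477,-.242,.203,-1))
E
```

```text
blob [ 0.5221 -0.0195] size 0.246 0.12 corners [[0.579, 0.105], [0.585, -0.141], [0.465, -0.142], [0.459, 0.1]]
t 14.45 tcp [ 5.282e-01 -1.511e-01  1.000e-04] phi -3.117 F [-1.6 -2.   6.1] open 0.0048
[0.35, -12.59, 0.13] [-0.002, 0.002, 0.003]
[3.09, -21.46, 0.14] [-0.002, 0.002, -0.178]
```

Call:
{"api": "step_arm", "payload": {"plan": [{"hand":-1,"dp":[0,-0.4,0],"delta_rot":[0,0,0]},{"hand":-1,"dp":[0.05,-1.2,0],"delta_rot":[0,0,0]},{"hand":-1,"dp":[0.1,-2.2,0],"delta_rot":[0,0,0]},{"hand":-1,"dp":[0.1,-3.2,0],"delta_rot":[0,0,0]},{"hand":-1,"dp":[0.15,-4.2,0],"delta_rot":[0,0,0]}]}}

```text
t: 15.08
tool_pos: [0.5275, -0.1894, 0.0]
tool_rot: [-0.014, 1.0, 0.003, 0.001]
force: [0.6, 12.5, 12.7]
opening: 0.0048
```

Call:
{"api": "step_arm", "payload": {"plan": [{"hand":-1,"dp":[0.05,-1,0],"delta_rot":[0,0,0]},{"hand":-1,"dp":[0.1,-2,0],"delta_rot":[0,0,0]},{"hand":-1,"dp":[0.1,-3,0],"delta_rot":[0,0,0]},{"hand":-1,"dp":[0.15,-4,0],"delta_rot":[0,0,0]},{"hand":-1,"dp":[0.15,-5,0],"delta_rot":[0,0,0]}]}}

```text
t: 15.7
tool_pos: [0.5271, -0.2392, 0.0]
tool_rot: [-0.014, 1.0, 0.003, 0.001]
force: [-0.2, 15.1, 14.7]
opening: 0.0044
```

Call:
{"api": "step_arm", "payload": {"plan": [{"hand":-1,"dp":[0,-1,0],"delta_rot":[0,0,0]},{"hand":-1,"dp":[0,-2,0],"delta_rot":[0,0,0]},{"hand":-1,"dp":[0,-2.9,0],"delta_rot":[0,0,0]},{"hand":-1,"dp":[0,-3.3,0],"delta_rot":[0,0,0]},{"hand":-1,"dp":[0,-3.3,0],"delta_rot":[0,0,0]}]}}

```text
t: 16.32
tool_pos: [0.528, -0.2727, 0.0]
tool_rot: [-0.013, 1.0, 0.002, 0.001]
force: [-0.4, 11.0, 12.8]
opening: 0.0048
```

```bash
python3 - <<'E'
from h import *
tray();go(H(.477,-.242,.203,-1))
E
```

```text
blob [ 0.5227 -0.147 ] size 0.256 0.121 corners [[0.58, -0.019], [0.587, -0.275], [0.466, -0.274], [0.459, -0.021]]
t 16.38 tcp [ 5.280e-01 -2.728e-01  1.000e-04] phi -3.115 F [-1.2 11.1 12.5] open 0.0048
[2.78, -9.29, 0.06] [0.004, 0.002, -0.176]
```

Call:
{"api": "step_arm", "payload": {"plan": [{"hand":-1,"dp":[0,-0.4,-0.03],"delta_rot":[0,0,0]},{"hand":-1,"dp":[0.1,-1.2,-0.05],"delta_rot":[0,0,-0.008]},{"hand":-1,"dp":[0.35,-2.1,-0.05],"delta_rot":[0,0,-0.024]},{"hand":-1,"dp":[0.65,-3,-0.05],"delta_rot":[0,0,-0.044]},{"hand":-1,"dp":[0.95,-3.9,-0.05],"delta_rot":[0,0,-0.064]}]}}

```text
t: 17.0
tool_pos: [0.5199, -0.313, 0.0001]
tool_rot: [-0.045, 0.999, 0.001, 0.001]
force: [3.6, 6.9, 4.1]
opening: 0.0047
```

```bash
python3 - <<'E'
from h import *
tray();go(H(.477,-.242,.203,-1))
E
```

```text
blob [ 0.5103 -0.1858] size 0.261 0.119 corners [[0.562, -0.053], [0.578, -0.314], [0.459, -0.316], [0.443, -0.06]]
t 17.05 tcp [ 5.196e-01 -3.145e-01  1.000e-04] phi -3.051 F [2.  2.9 4.6] open 0.0049
[2.16, -5.01, 0.1] [0.001, 0.002, -0.112]
```

Call:
{"api": "step_arm", "payload": {"plan": [{"hand":-1,"dp":[0.3,-0.7,0],"delta_rot":[0,0,-0.016]},{"hand":-1,"dp":[0.65,-1.5,0],"delta_rot":[0,0,-0.034]},{"hand":-1,"dp":[1.0,-2.3,0],"delta_rot":[0,0,-0.052]},{"hand":-1,"dp":[1.35,-3.1,0],"delta_rot":[0,0,-0.07]},{"hand":-1,"dp":[1.7,-3.9,0],"delta_rot":[0,0,-0.088]}]}}

```text
t: 17.68
tool_pos: [0.5064, -0.3534, 0.0001]
tool_rot: [-0.089, 0.996, 0.001, 0.001]
force: [3.2, 8.6, 7.0]
opening: 0.0048
```

Call:
{"api": "step_arm", "payload": {"plan": [{"hand":-1,"dp":[0.25,-0.6,0],"delta_rot":[0,0,-0.014]},{"hand":-1,"dp":[0.35,-0.9,0],"delta_rot":[0,0,-0.022]},{"hand":-1,"dp":[0.35,-0.9,0],"delta_rot":[0,0,-0.022]}]}}

```text
t: 18.05
tool_pos: [0.5043, -0.3631, 0.0001]
tool_rot: [-0.099, 0.995, 0.001, 0.001]
force: [1.3, 5.7, 6.0]
opening: 0.0046
```

```bash
python3 - <<'E'
from h import *
tray();go(H(.477,-.242,.203,-1))
c=cam("top"); im=c["img"][140:320,270:510,::-1]; cv2.imwrite("pics/t5.png",cv2.resize(im,None,fx=3,fy=3,interpolation=cv2.INTER_CUBIC))
E
```

```text
blob [ 0.4822 -0.2374] size 0.264 0.117 corners [[0.518, -0.099], [0.562, -0.36], [0.446, -0.374], [0.402, -0.117]]
t 18.1 tcp [ 5.043e-01 -3.631e-01  1.000e-04] phi -2.942 F [0.8 5.3 6.4] open 0.0046
[0.23, -0.29, 0.11] [0.002, 0.002, -0.004]
```

View pics/t5.png

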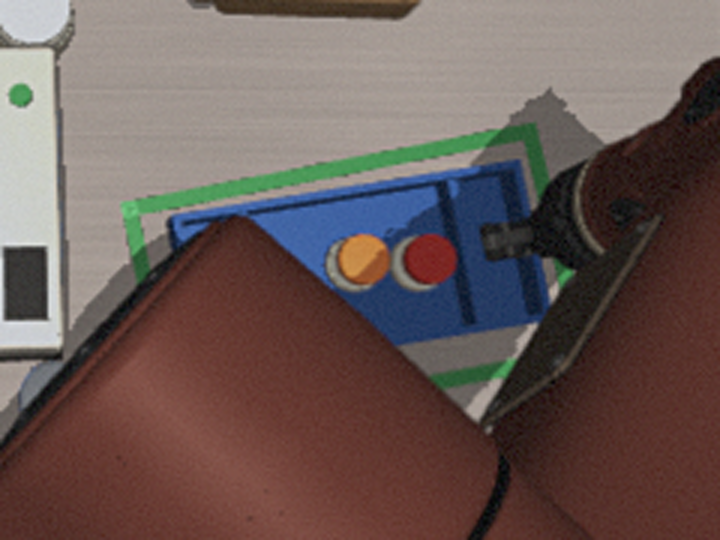

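The tray is nearly in the bay, rim corners at (169,216), (522,160) and (551,317), with the orange and red lids upright. Bay outer corners are at (123,203) and (537,125).

```bash
python3 - <<'E'
from h import *
c=cam("top");S=lambda a:np.array(a)/3+[270,140]-.33
f,e=fit(c,S([(169,216),(522,160),(551,317)]),.06,.13,.045,.18);print("tray",f,e)
print(fit(c,S([(123,203),(537,125)]),.092,.162,0,.2))
w=cam("wrist");save(w,"w6.png")
print(proj(w,[list((.476,-.244,0))]+[[.476+sx*.06*np.cos(.204)-sy*.13*np.sin(.204),-.244+sx*.06*np.sin(.204)+sy*.13*np.cos(.204),.045] for sx in(-1,1) for sy in(-1,1)]).round())
E
```

```text
tray [ 0.482272   -0.23788391  0.17101468] 0.0024949164029220983
(array([ 0.56519149, -0.22638306,  0.71232171]), np.float64(0.024197969883044512))
[[507. 234.]
 [263. 136.]
 [823. 148.]
 [269. 388.]
 [741. 362.]]
```

Call:
{"api": "step_arm", "payload": {"plan": [{"hand":-1,"dp":[0.08,-0.15,0],"delta_rot":[0,0,-0.012]},{"hand":-1,"dp":[0.18,-0.3,0],"delta_rot":[0,0,-0.027]},{"hand":-1,"dp":[0.29,-0.47,0],"delta_rot":[0,0,-0.045]},{"hand":-1,"dp":[0.29,-0.47,0],"delta_rot":[0,0,-0.045]}], "grip_force": 50}}

```text
t: 18.75
tool_pos: [0.5028, -0.3689, 0.0002]
tool_rot: [-0.122, 0.993, 0.0, 0.001]
force: [3.4, 4.3, 5.0]
opening: 0.0039
```

Call:
{"api": "step_arm", "payload": {"plan": [{"hand":-0.7,"dp":[0,0,0],"delta_rot":[0,0,0]},{"hand":-0.05,"dp":[0,0,0],"delta_rot":[0,0,0]},{"hand":-0.05,"dp":[0,0,-2],"delta_rot":[0,0,0]},{"hand":-0.05,"dp":[0,0,-7],"delta_rot":[0,0,0]},{"hand":-0.05,"dp":[0,0,-13],"delta_rot":[0,0,0]}]}}

```text
t: 19.38
tool_pos: [0.5008, -0.369, 0.13]
tool_rot: [-0.122, 0.993, 0.001, -0.001]
force: [0.9, -0.8, 0.0]
opening: 0.0405
```

Call:
{"api": "step_arm", "payload": {"plan": [{"hand":-0.05,"dp":[0,-4,-5],"delta_rot":[0,0,0]},{"hand":-0.05,"dp":[4,-8,-6],"delta_rot":[0,0,0]},{"hand":-0.05,"dp":[8,-12,-6],"delta_rot":[0,0,0]},{"hand":-0.05,"dp":[12,-16,-6],"delta_rot":[0,0,0]},{"hand":-0.05,"dp":[16,-18,-6],"delta_rot":[0,0,0]}]}}

```text
t: 20.0
tool_pos: [0.3884, -0.5848, 0.1888]
tool_rot: [-0.121, 0.993, 0.0, -0.0]
force: [0.1, -0.4, -0.4]
opening: 0.0403
```

```bash
python3 - <<'E'
from h import *
tray();go()
c=cam("top"); im=c["img"][120:320,260:500,::-1]; cv2.imwrite("pics/t7.png",cv2.resize(im,None,fx=3,fy=3,interpolation=cv2.INTER_CUBIC))
E
```

```text
blob [ 0.4771 -0.2438] size 0.266 0.117 corners [[0.509, -0.104], [0.561, -0.365], [0.445, -0.382], [0.394, -0.125]]
t 20.05 tcp [ 0.3837 -0.588   0.1887] phi -2.902 F [-3.2 -0.6 -1.4] open 0.0407
```

View pics/t7.png

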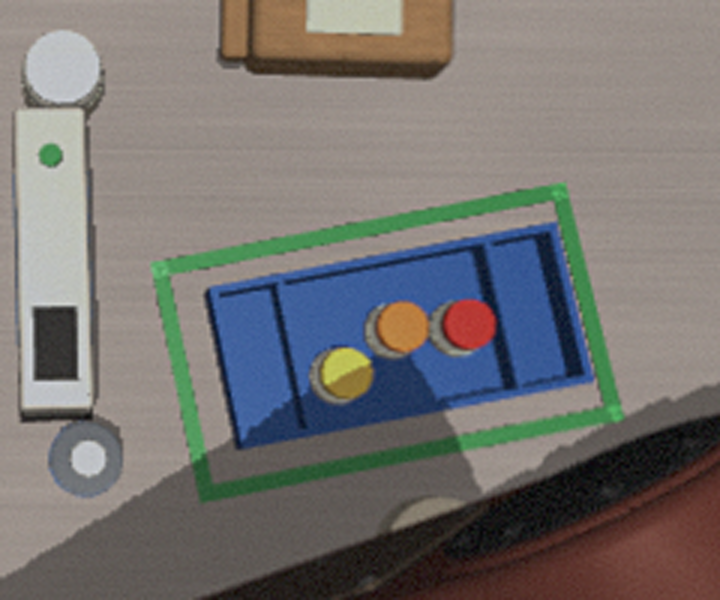

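All three jars are standing. Tray rim corners are at (207,289), (556,223), (591,382) and (238,449). Bay outer corners are at (152,264), (566,184), (623,414) and (203,502).

```bash
python3 - <<'E'
from h import *
c=cam("top");S=lambda a:np.array(a)/3+[260,120]-.33
t,e=fit(c,S([(207,289),(556,223),(591,382),(238,449)]),.06,.13,.045,.2)
b,e2=fit(c,S([(152,264),(566,184),(623,414),(203,502)]),.092,.162,0,.2)
d=t-b;C,s=np.cos(b[2]),np.sin(b[2])
print(t,e,b,e2,"err bay frame mm",np.round(np.array([C*d[0]+s*d[1],-s*d[0]+C*d[1]])*1000,1),"yaw",d[2])
# cross-check from scene camera: blue/green segmentation vs projected model
k=cam("scene");h=cv2.cvtColor(k["img"],cv2.COLOR_RGB2HSV)
m=cv2.inRange(h,(105,150,40),(125,255,255));n,l,st,_=cv2.connectedComponentsWithStats(m);i=1+st[1:,4].argmax();print("blue blob",st[i])
hull=cv2.convexHull(np.argwhere(l==i)[:,::-1].astype(np.int32))
def sil(p):
    Q=[]
    for z in(0,.045):
        for x in(-.06,.06):
            for y in(-.13,.13): Q.append([p[0]+x*np.cos(p[2])-y*np.sin(p[2]),p[1]+x*np.sin(p[2])+y*np.cos(p[2]),z])
    return cv2.convexHull(proj(k,Q).astype(np.float32))
def cost(p):
    H=sil(p); return [cv2.pointPolygonTest(H,(float(q[0]),float(q[1])),True) for q in hull[:,0]]
r=least_squares(cost,t,x_scale=[.01,.01,.05],loss="soft_l1",diff_step=1e-3);print("scene tray",r.x,np.abs(r.fun).mean(),"at top-fit",np.abs(cost(t)).mean())
g=cv2.inRange(h,(50,100,50),(75,255,255));n,l,st,_=cv2.connectedComponentsWithStats(g);i=1+st[1:,4].argmax();P=np.argwhere(l==i)[:,::-1];W=toz(k,P.astype(float),0)[:,:2].astype(np.float32);rr=cv2.minAreaRect(W);print("scene bay",rr,st[i])
E
```

```text
[ 0.47650111 -0.24327966  0.19272974] 0.0017332988380137082 [ 0.47692103 -0.24391126  0.20601004] 0.0026983625901957353 err bay frame mm [-0.3  0.7] yaw -0.013280302667990629
blue blob [ 199  138   89   60 2077]
scene tray [ 0.47240415 -0.25360563  0.1564216 ] 1.1643935100069855 at top-fit 1.5944060472738764
scene bay ((0.5656822919845581, -0.25738832354545593), (0.04363768920302391, 0.26308438181877136), 2.6823747158050537) [187 160  63  43 170]
```

```bash
python3 -c "
from bench import ctrl
print(ctrl.finish_job())"
```

```text
the job is handed in; nothing more can be done
None
```

The tray of jam jars is through the arch and lying in the green bay, and I handed the job in at about 20 s of the 72 s limit. I gripped the trailing end wall and slid the tray to the arch and most of the way through. I then let go, went over the arch, gripped the leading end wall and pulled it into the bay.

- **Placing:** the last top-camera fit puts the tray within about 1 mm of the bay's centre. It is about 0.013 rad (0.75°) off square, which I left.
- **Jars and other items:** the last picture shows all three jars standing. The can and sanitiser are where they were. The label roll was partly hidden by the arm in that picture, so I did not check it.
- **Forces:** the wrist readings I took while the tray was sliding stayed below about 21 N, with no jump in the arch.

**What failed or disagreed:**
- My first grip missed. The fingertips sit about 27 mm above the reported TCP, so they closed and passed just above the tray without moving it. I gripped again lower.
- The grip slipped slightly in yaw during the final turn. I corrected it before releasing.
- A scene-camera cross-check put the tray about 11 mm and 0.04 rad away from the top-camera fit. I judged it unreliable because of poor colour segmentation and likely occlusion, so I went with the top camera.
- An earlier wrist view put the bay's centre about 5 mm from the top camera's figure. I did not resolve that difference.

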